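# Hang the keyhole shelf and put the glue bottle on it

## Robot

A 6-joint arm with a two-finger parallel gripper is mounted at the origin on the work surface. World frame = base frame: x ahead of the robot, y to its left, z up, the work surface at z = 0. Lengths are in m, angles in rad, forces in N, time in s.
With the tool pointing down it reaches from about 0.25 to 0.775 m from the base axis. Payload 8.9 kg.
Tool frame: the origin (TCP) lies on the centre line of the jaws, within the pads' length; the fingertips stand 25 mm ahead of it and the grasp point (between the pads) lies 6 mm ahead of it (ctrl.tips_ahead is the distance from the TCP to the fingertips, in m); z points along the fingers, y is the line along which they close (so a half turn about z gives the same grasp; the last joint's range is limited). The gripper opens to 85 mm and grips with 20 to 120 N. Pads are 22 mm wide; open, the fingers measure 114 mm over their backs; the gripper's body (76 mm by 85 mm) begins 54 mm behind the grasp point. The pads swing forward as they close: fully open they stand 13 mm farther back than shut.
Start: joints at [-1.401, 0.291, -0.153, 1.127, 0, 1.431], TCP at [0.16, -0.5, 0.256] pointing down, gripper open.
Joint ranges: [-2.52, 2.52], [-0.91, 1.74], [-1.3, 1.37], [-1.96, 2.02], [-1.52, 1.47], [-3.14, 3.14]. Speed limits (rad/s): [2.22, 2.22, 2.79, 3.14, 3.14, 3.14].

## Interface

Orientations are given as a 3x3 rotation matrix whose columns are the frame's x, y, z axes.
In Python, from cell import readout, cams, hand_in, ctrl gives the robot as it stands. The module is installed in compiled form; this text tells all that it offers.
- The arm moves only by the tool drive_tool, never from a script. Its argument "series" is a list that holds one entry, the list of rows, each a list of 7 numbers: the shift along the tool's x, y, z normalised to -1 to 1, where 1 is 50 cm, then the turn, a rotation vector about the tool's x, y, z normalised to -1 to 1, where 1 is 360 degrees, then the gripper's target within -1 to 1 (fully open at 1, half-way at 0, shut at -1). A call has 1 to 12 rows; each row is the pose to reach, as a shift and turn from the pose commanded when the call began, along the tool's axes at that moment, turning the shorter way round; what a row does not reach only later rows make up. A row lasts 1/10 s, in which the tool goes at most 50 mm and 8.59 degrees, less where a joint would pass 70% of its speed; a pose out of reach is approached as far as the arm can. A call with a number of a shift or a turn outside -1 to 1 is refused whole. A call with a gripper value outside its range is refused whole. The fingers move at their own pace and stop on an object; "squeeze" is the grip in N (left out, the last holds). Time passes only in rows, so rows that repeat a pose let the fingers close. It gives the time, the measured TCP pose, the force, the opening and the grip force at its end, in the units of the state.
- readout.get_state(): the state, without advancing time (a new reading comes with each control period).
- cams.get_image(name): name is "side" or "top"; returns a dict with "color" (420x560x3 uint8, red, green, blue), "depth" (420x560 float32, m along the optical axis (not along the pixel's ray), 0 where there is no reading), "mtx" (3x3 intrinsics, pixels), "k1" (the pictures are not rectified: a ray, as slopes to the right and down, at radius r is drawn at 1 + k1 r^2 times it, then the intrinsics apply), "xyz" and "rotation" of the camera in the world. Camera axes: x right, y up, looking along -z (the intrinsics and any distortion apply to the point x, -y, -z); pixel columns grow to the right and rows downward; lengths in m; the calibration is good to about 2 mm. A picture is of the moment at which its call begins.
- hand_in(): hands the job in; it is judged then, once.
The state is a dict: "time": time; "joint_pos": joint angles; "dq": joint speeds; "joint_efforts": joint torques, N m; "eef_pos": TCP position; "eef_rot": TCP orientation; "wrist_force": force on the tool from outside, world axes, zero at the start; "torque": the same for the moment, N m; "width": opening from 0.0 (shut) to 1.0 (fully open); "grip_force": force on a finger pad.
Only numpy, scipy, OpenCV 4.12 (cv2) and the standard library are available. Lean on these libraries where they do the work, as an engineer would, in place of code of your own. Each camera call takes 0.05 s, during which the arm holds its last target. There are 200 camera calls.

## Task

Hang the loose keyhole shelf on the two screws of the plywood panel: pass both keyholes over the screw heads, let the shelf slide fully down so that it locks, and let go of it. Then stand the slim white glue bottle upright on its ledge. Leave the other things on the table where they are.

Things in the scene. Friction and masses are not known exactly. Their poses are not given: they have to be found in the camera images.
- shelf_grip (a point): Loose keyhole shelf standing upright, 0.42 kg. Point in its central plywood fin (14 mm thick, top edge 14 mm above this point, reaching from plate to lip), 64 mm above the underside, 58 mm in front of the back face: grip here from above, fingers closing along y. Axes: -x to the shelf's front, y along its width, z up.
- shelf: Same shelf and axes; origin at the centre of its underside, shelf_grip at (-10.5, 0, 64) mm. Steel back plate 150 wide, 112 high, 5 thick, its back face at x = 47.5; at its foot a plywood ledge 150 wide, 8 thick, running 90 mm to the front, with a 4 mm thick lip along the front edge, 20 mm high from the underside; the fin stands 70 mm high across the middle of the ledge.
- shelf_keys (a point): Point on the back face of the shelf's plate, midway between its keyholes, at (58, 0, 36) mm from shelf_grip, same axes. Keyholes at y = -45 and +45: each a hole 26 mm across centred 24 mm BELOW this point, opening up into a slot 12 mm wide, closed 4 mm above this point. Hung and locked, this point and its axes coincide with screw_mid's within a few mm.
- screw_mid (a point): Fixed upright plywood panel, 200 wide, 142 high, on a board 420 wide, 225 high, at the table's right (-y). Point on its front face, midway between two level screws, 17 mm below its top edge. Axes: -x out of the face, y along it, z up. Screws at y = -45 and +45 stick out along -x: shank 8 mm diameter, 8 mm free between face and head; head 18 mm diameter, 4 mm thick.
- glue_center (a point): Slim white glue bottle, loose, upright, 0.2 kg: round body 50 mm diameter up to 122 mm, tapering to a short nozzle, 142 mm high in all. Point on its axis, 71 mm above its foot; z up. (Four larger bottles, 60 mm diameter, 210 mm high, are fixed in a row at the table's left edge and are not meant.)
- glue: The same glue bottle; origin at the centre of its foot.
- bracket: Bystander: smaller bracket without keyholes, 100 wide (y), 80 deep (x), 100 mm high, two side cheeks and no middle fin. Origin: centre of its underside.
- jar: Bystander: amber jar with a steel lid, 72 mm diameter, 105 mm high. Origin: centre of its underside.
- block: Bystander: wood block 70 x 40 x 30 mm high. Origin: centre of its underside.
- hammer: Bystander: hammer 270 mm long lying along its x, under 45 mm high, on the table in front of the board.
- mug: Bystander: white cup 72 mm diameter, 90 mm high. Origin: centre of its underside.
- tape: Bystander: ring-shaped roll 90 mm diameter, 30 mm high, lying flat. Origin: centre of its underside.
- brush: Bystander: brush 200 mm long lying along its x, under 40 mm high.
There are look-alikes about, which are no part of the job. What is shaped like the glue but purple is not meant.

How it is judged:
On the way, in this order (a step that is already met when the one before it is completed fails the run):
1. the shelf hangs on both screws, slid down and locked, and has been let go (x of screw_mid in the frame of shelf_keys between -0.004 and 0.008 m and y of screw_mid in the frame of shelf_keys between -0.005 and 0.005 m and z of screw_mid in the frame of shelf_keys between -0.006 and 0.004 m and angle between the z axis of shelf_keys and the z axis of screw_mid, either way round below 0.12 rad and angle between the x axis of shelf_keys and the x axis of screw_mid, either way round below 0.12 rad and contact force between the fingers and shelf below 0.1 N), for 0.3 s.
2. the glue bottle stands upright on the ledge of the hanging shelf (x of screw_mid in the frame of shelf_keys between -0.004 and 0.008 m and y of screw_mid in the frame of shelf_keys between -0.005 and 0.005 m and z of screw_mid in the frame of shelf_keys between -0.006 and 0.004 m and angle between the z axis of shelf_keys and the z axis of screw_mid, either way round below 0.12 rad and angle between the x axis of shelf_keys and the x axis of screw_mid, either way round below 0.12 rad and x of glue_center in the frame of shelf_grip between -0.033 and 0.052 m and y of glue_center in the frame of shelf_grip between -0.075 and 0.075 m and z of glue_center in the frame of shelf_grip between 0.007 and 0.023 m and angle between glue_center's own z axis and vertical below 0.13 rad), for 0.2 s.
At the end, for the whole second after the job is handed in: Shelf locked on both screws: shelf_keys within 6 mm of screw_mid in height (4 mm if too low), 5 mm sideways, 8 mm in depth, axes within 0.12 rad of the panel's; bottle axis over the ledge, standing on it (height within 8 mm), upright within 0.13 rad; both released and at rest (all of step 2 and contact force between the fingers and shelf below 0.1 N and contact force between the fingers and glue below 0.1 N and linear speed of each of shelf, glue below 0.03 m/s); the robot touches nothing.
It fails at once if a bystander is moved by more than 40 mm (distance of any of bracket, jar, block, hammer, mug, tape, brush from where it was at the start of the episode above 0.04 m).
It also fails if it takes over 70 s, if anything falls off the work surface, if the arm or the gripper's body presses on something with over 40 N, if the wrist force passes 120 N, or if a joint passes its speed limit or range.

## Working session

There is one attempt and no reset: what is moved stays moved. The work goes in short steps, Python scripts to look and compute and a tool call to move; the robot and the scene stay as the last step left them, time stands still between calls to the robot, and variables do not carry over. Pictures are saved under pics/ and viewed, at most 10 in all, crops included, and the job is handed in when it is done.

Besides the shell and the picture viewer there is one more tool, called by a JSON object that holds its "name" and its "arguments". drive_tool: Moves the arm, as the interface text tells. Its arguments: {"type":"object","properties":{"series":{"type":"array"},"squeeze":{"type":"number"}},"required":["series"]}

```bash
mkdir -p pics
cat > h.py <<'E'
import numpy as np, cv2
from cell import readout, cams, hand_in, ctrl
def grab(name):
    im=cams.get_image(name); np.savez(f'{name}.npz',**{k:np.array(v) for k,v in im.items()}); return im
def load(name): return dict(np.load(f'{name}.npz'))
def cloud(im):
    K=im['mtx'];h,w=im['depth'].shape
    u,v=np.meshgrid(np.arange(w),np.arange(h))
    p=np.stack([u,v],-1).reshape(-1,1,2).astype(float)
    n=cv2.undistortPoints(p,K,np.array([float(im['k1']),0,0,0,0])).reshape(h,w,2)
    d=im['depth'][...,None]
    c=np.concatenate([n[...,:1]*d,-n[...,1:]*d,-d],-1)
    return c@im['rotation'].T+im['xyz']
def proj(im,P):
    c=(np.atleast_2d(P)-im['xyz'])@im['rotation']; c=c*[1,-1,-1]
    return cv2.projectPoints(c.reshape(-1,1,3),np.zeros(3),np.zeros(3),im['mtx'],np.array([float(im['k1']),0,0,0,0]))[0].reshape(-1,2)
def save(im,fn,crop=None,s=1):
    c=im['color'][...,::-1]
    if crop: a,b,e,f=crop; c=c[b:f,a:e]
    cv2.imwrite('pics/'+fn,cv2.resize(c,None,fx=s,fy=s,interpolation=cv2.INTER_CUBIC))
E
python3 - <<'E'
from h import *
for n in('side','top'):
    im=grab(n); save(im,n+'0.png',s=1.4); print(n,im['xyz'],im['rotation'].round(3).tolist(),im['k1'],im['mtx'].tolist())
s=readout.get_state(); print(s['eef_pos'],s['eef_rot'],s['width'],ctrl.tips_ahead)
E
```

```text
side [ 0.34583637 -0.6859617   0.82434412] [[0.939, 0.224, -0.261], [-0.344, 0.65, -0.678], [0.018, 0.726, 0.687]] -0.058708747279521294 [[404.86692517884114, 0.0, 279.87011323323713], [0.0, 404.86692517884114, 214.12078540112975], [0.0, 0.0, 1.0]]
top [ 0.40387052 -0.03460993  1.16050774] [[-0.02, 0.984, -0.179], [-1.0, -0.02, 0.004], [0.0, 0.179, 0.984]] 0.015670257244714977 [[406.50897865728234, 0.0, 282.3966630661272], [0.0, 406.50897865728234, 208.6486293741344], [0.0, 0.0, 1.0]]
[ 0.15949821 -0.49981575  0.25579868] [[ 9.52688979e-01  3.03946816e-01 -2.04380336e-04]
 [ 3.03946846e-01 -9.52688300e-01  1.14794983e-03]
 [ 1.54204942e-04 -1.15575991e-03 -9.99999320e-01]] 0.9979615963008724 0.025
```

View pics/side0.png

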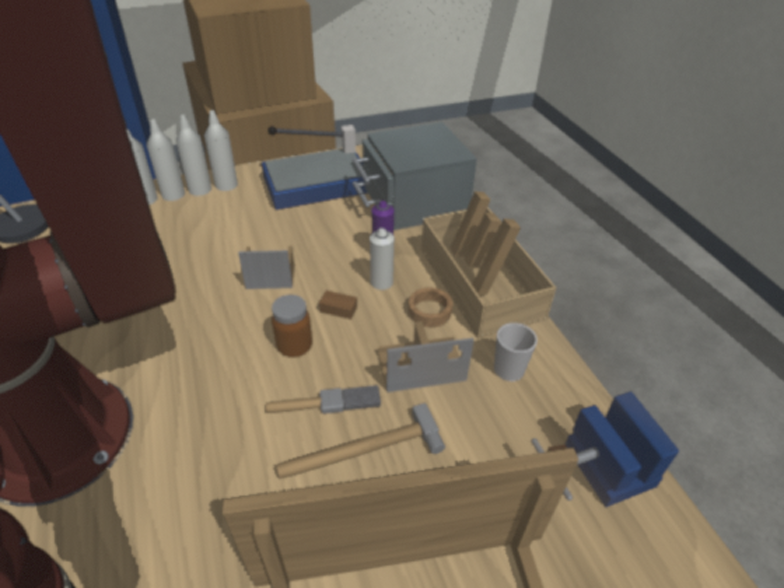

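View pics/top0.png

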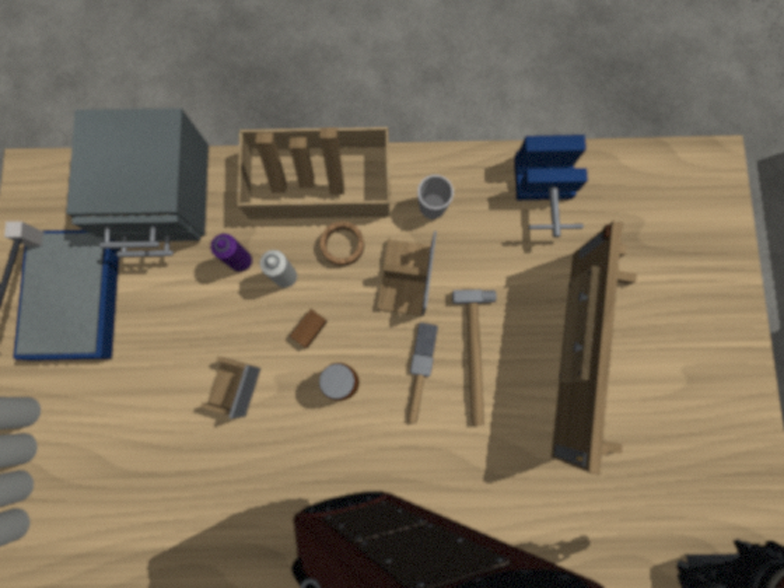

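The shelf with two keyholes is at top px (410,275)/1.4, with its plate facing the panel at (590,330). The lookalike bracket at (235,388) has no holes. The white slim bottle is at (278,268) and the purple one at (230,252), which is not meant.

Run:
```python
from h import *
im=load('top'); s=load('side')
save(im,'topc.png',(160,150,460,345),2.6)
save(s,'sidec.png',(250,150,400,290),4)
for n,i in(('top',im),('side',s)): np.save(n+'c.npy',cloud(i))
c=cloud(im)
def at(u,v,C=c): return C[int(round(v)),int(round(u))].round(4)
for l,(u,v) in dict(fin=(405,272),ledge=(390,300),plate_top=(432,270),plate_top2=(434,240),plate_top3=(427,305),glue=(272,262),boardtop=(606,330),paneltop=(588,330),ptopa=(594,270),ptopb=(586,376),s1=(583,296),s2=(578,348)).items(): print(l,at(u/1.4,v/1.4))
```

```text
fin [ 0.6414 -0.0574  0.0759]
ledge [ 0.599  -0.0288  0.0022]
plate_top [ 0.6604 -0.1177 -0.0024]
plate_top2 [ 0.6953 -0.1141  0.1111]
plate_top3 [ 0.5865 -0.1038 -0.0023]
glue [0.6502 0.1876 0.1418]
boardtop [ 0.5031 -0.3843  0.2241]
paneltop [ 0.5082 -0.3689  0.1816]
ptopa [ 0.6147 -0.3883  0.1788]
ptopb [ 0.4295 -0.3596  0.1832]
s1 [ 0.5712 -0.3674  0.172 ]
s2 [ 0.4787 -0.3558  0.1625]
```

View pics/topc.png

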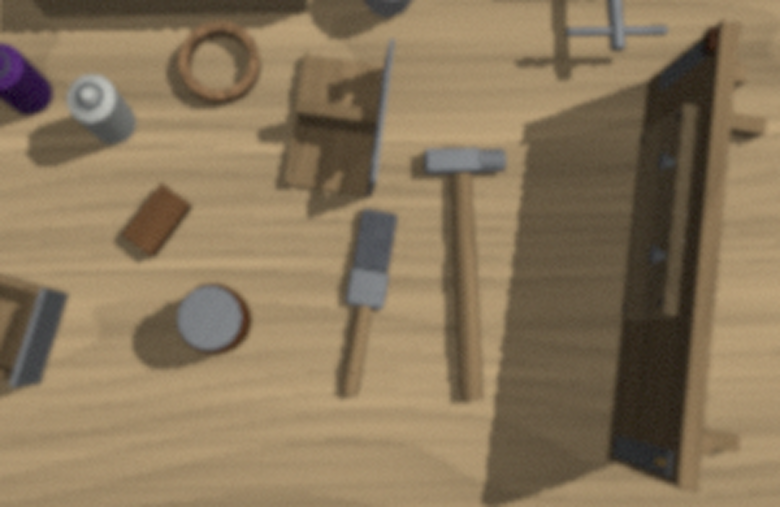

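View pics/sidec.png

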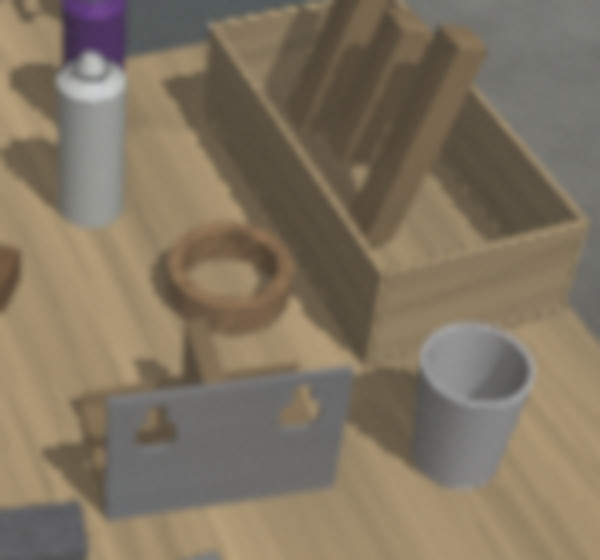

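Run:
```python
from h import *
T=load('top'); S=load('side'); ct=cloud(T); cs=cloud(S)
def plane(P,it=4,tol=.004):
    for _ in range(it):
        m=P.mean(0); n=np.linalg.svd(P-m,full_matrices=False)[2][2]; r=(P-m)@n; k=abs(r)<max(tol,0); P=P[k] if k.sum()>30 else P
    return m,n,np.std(r),len(P)
# shelf plate from side: polygon crop px (side crop /4 +250,150)
def poly(pts,o,s,C):
    m=np.zeros(C.shape[:2],np.uint8); cv2.fillPoly(m,[np.int32(np.array(pts)/s+o)],1); return C[m>0]
P=poly([(115,450),(340,430),(330,480),(118,508)],(250,150),4,cs); print('plate',plane(P))
P=poly([(640,330),(690,330),(690,120),(655,120)],(160,150),2.6,ct); 
# region of panel
box=ct[170:330,360:470].reshape(-1,3)
top=box[(box[:,2]>.172)&(box[:,2]<.192)]
print('paneltop n',len(top),np.median(top[:,2]))
# rough direction
ev=np.linalg.svd(top-top.mean(0),full_matrices=False)[2]; print(top.mean(0),ev[0])
e=ev[0]*[1,1,0]; e/=np.linalg.norm(e); e*=np.sign(e[0]); n=np.array([-e[1],e[0],0])  # n ~ +y
print('e',e,'n',n)
m=top.mean(0); q=(box-m)@np.stack([e,n,[0,0,1]]).T
zz=box[:,2]
for a,b in((.02,.05),(.05,.08),(.08,.11),(.11,.14),(.14,.16),(.16,.175),(.175,.19),(.19,.21),(.215,.235)):
    k=(zz>a)&(zz<b)&(abs(q[:,0])<.09)&(q[:,1]<.08); 
    if k.sum(): print(a,k.sum(),'n pct',np.percentile(q[k,1],[2,20,50,80,98]).round(4))
k=(zz>.175)&(zz<.19); print('along',np.percentile(q[k,0],[0,1,50,99,100]).round(4))
f=(zz>.05)&(zz<.14)&(abs(q[:,0])<.09)&(q[:,1]<.05)&(q[:,1]>-.03); print('face',plane(box[f]))
k=(q[:,1]>.012)&(q[:,1]<.045)&(zz>.14)&(zz<.185); print(np.c_[q[k],zz[k]].round(4).tolist()[:60])
# shelf top view: fin top, plate top
b=ct[170:260,255:320].reshape(-1,3)
k=(b[:,2]>.07)&(b[:,2]<.09); f=b[k]; print('fin',len(f),f.mean(0),np.median(f,0),f.min(0),f.max(0)); ev=np.linalg.svd(f-f.mean(0),full_matrices=False)[2][0];print(ev)
k=(b[:,2]>.10)&(b[:,2]<.12); f=b[k]; print('ptop',len(f),f.mean(0),f.min(0),f.max(0)); print(np.linalg.svd(f-f.mean(0),full_matrices=False)[2][0])
# glue
b=ct[165:215,180:220].reshape(-1,3); k=b[:,2]>.1; print('glue',np.median(b[k],0),b[k].min(0),b[k].max(0)); k=b[:,2]>.13; print(b[k].mean(0),k.sum())
b=cs[165:210,260:285].reshape(-1,3);k=(b[:,2]>.13)&(abs(b[:,1]-.19)<.04);print(b[k].mean(0),k.sum())
```

```text
plate (array([ 0.64109294, -0.10979549,  0.03792116]), array([0.15939279, 0.98277688, 0.09350695]), np.float64(0.0009763929620729452), 194)
paneltop n 839 0.1809384004780925
[ 0.50343112 -0.3715923   0.18126803] [-0.98505185  0.17225013  0.00165822]
e [ 0.9850532  -0.17225037 -0.        ] n [0.17225037 0.9850532  0.        ]
0.02 73 n pct [-0.0048  0.0028  0.0072  0.0079  0.0088]
0.05 209 n pct [-0.004   0.0068  0.0074  0.008   0.0088]
0.08 236 n pct [-0.0043  0.0067  0.0073  0.0078  0.0086]
0.11 210 n pct [-0.0041  0.0068  0.0075  0.0079  0.0086]
0.14 165 n pct [-0.0041  0.0069  0.0076  0.0081  0.019 ]
0.16 195 n pct [-0.0035  0.0072  0.0079  0.0147  0.02  ]
0.175 490 n pct [-0.0051 -0.0039  0.0009  0.0058  0.0084]
0.19 207 n pct [-0.0056 -0.0048 -0.0043 -0.0036 -0.003 ]
0.215 684 n pct [-0.0211 -0.0174 -0.0115 -0.0054 -0.0036]
along [-0.2138 -0.1995  0.0053  0.1655  0.1728]
face (array([ 0.50693182, -0.36465103,  0.0945606 ]), array([1.76877919e-01, 9.84232798e-01, 3.88878664e-05]), np.float64(0.0005896756802057604), 599)
[[0.0752, 0.0182, -0.0199, 0.1614], [0.0741, 0.0177, -0.0134
[... 1544 characters left out ...]
, 0.1694], [-0.0287, 0.018, -0.0125, 0.1688], [-0.0285, 0.0161, -0.0109, 0.1703], [-0.0317, 0.0206, -0.011, 0.1703], [-0.0311, 0.0178, -0.0124, 0.1689]]
fin 183 [ 0.64485522 -0.0621138   0.07651517] [ 0.64618662 -0.06294096  0.07636312] [ 0.56547828 -0.11125228  0.07035554] [ 0.69749015 -0.01659261  0.08756951]
[-0.2206626  -0.97534608  0.00283594]
ptop 101 [ 0.63107382 -0.10310973  0.11060584] [ 0.56507301 -0.11419114  0.10054893] [ 0.69891517 -0.09180776  0.11549075]
[-0.9877196   0.15623206 -0.00123969]
glue [0.64958614 0.18588198 0.12538946] [ 0.40387052 -0.03460993  0.10079716] [0.67761357 0.21375654 1.16050774]
[0.63281524 0.17090595 0.21957582] 85
[0.65300524 0.18302647 0.13442435] 43
```

```bash
cat >> h.py <<'E'
def fitline(P,tol=.004):
    for _ in range(6):
        m=P.mean(0); d=np.linalg.svd(P-m,full_matrices=False)[2][0]; r=abs((P-m)@[-d[1],d[0]]); P=P[r<tol]
    return m,d*np.sign(d[np.argmax(abs(d))]),len(P)
def plane(P,tol=.003):
    for _ in range(6):
        m=P.mean(0); n=np.linalg.svd(P-m,full_matrices=False)[2][2]; P=P[abs((P-m)@n)<tol]
    return m,n*np.sign(n[1]),len(P)
E
python3 - <<'E'
from h import *
T=load('top'); S=load('side'); ct=cloud(T); cs=cloud(S)
n=np.array([.158,.9874]); e=np.array([.9874,-.158]); o=np.array([.631,-.105])
b=ct[165:260,250:325].reshape(-1,3); q=np.c_[(b[:,:2]-o)@e,(b[:,:2]-o)@n]
k=(abs(b[:,2]-.077)<.008)&(abs(q[:,0])<.03)&(q[:,1]>.012)&(q[:,1]<.1); print('fin',fitline(b[k][:,:2],.009),np.percentile(q[k],[3,50,97],axis=0),np.median(b[k][:,2]))
k=(b[:,2]>.104)&(b[:,2]<.12)&(abs(q[:,1])<.02); print('ptop',fitline(b[k][:,:2]),np.percentile(q[k],[1,50,99],axis=0),np.median(b[k][:,2]))
k=(b[:,2]<.012)&(b[:,2]>.005)&(q[:,1]>0)&(q[:,1]<.095)&(abs(q[:,0])<.09); print('ledge',k.sum(),np.percentile(q[k],[1,50,99],axis=0))
k=(b[:,2]<.024)&(b[:,2]>.016)&(q[:,1]>.06)&(q[:,1]<.11)&(abs(q[:,0])<.09); print('lip',k.sum(),np.percentile(q[k],[1,50,99],axis=0))
b=cs[230:290,270:345].reshape(-1,3); q=np.c_[(b[:,:2]-o)@e,(b[:,:2]-o)@n]
k=(abs(q[:,1])<.015)&(b[:,2]>.02)&(abs(q[:,0])<.085)&(b[:,2]<.12); print('back side cam',plane(b[k]),np.percentile(q[k],[1,99],axis=0),b[k][:,2].max())
k=(abs(b[:,2]-.077)<.008)&(abs(q[:,0])<.03)&(q[:,1]>.012)&(q[:,1]<.1); print('fin side',np.percentile(q[k],[3,50,97],axis=0),k.sum())
E
```

```text
fin (array([ 0.64653739, -0.0559328 ]), array([0.15560883, 0.98781876]), 161) [[0.00102912 0.01520805]
 [0.00767032 0.05103056]
 [0.01497643 0.087166  ]] 0.07626307061176396
ptop (array([ 0.63830842, -0.10428245]), array([ 0.98739505, -0.15827509]), 109) [[-0.06547706 -0.00062095]
 [ 0.00790345  0.00187916]
 [ 0.0811752   0.00426522]] 0.11095875470641925
ledge 962 [[-0.06599545  0.00474356]
 [-0.00762876  0.04727144]
 [ 0.08169291  0.08978626]]
lip 64 [[-0.06419656  0.06381169]
 [ 0.00129281  0.09191153]
 [ 0.07975689  0.09413296]]
back side cam (array([ 0.63790785, -0.10911245,  0.06751836]), array([ 0.15893355,  0.98727542, -0.00523115]), 1333) [[-0.06580923 -0.0055498 ]
 [ 0.0823981   0.0021092 ]] 0.11434069855634221
fin side [[0.00142745 0.03310481]
 [0.00804143 0.05816586]
 [0.01549022 0.08528637]] 102
```

```bash
cat >> h.py <<'E'
from scipy.spatial.transform import Rotation as R
def rel(pos,e=None,st=None):
    s=st or readout.get_state(); M=np.array(s['eef_rot']); p=np.array(s['eef_pos'])
    d=M.T@(np.array(pos)-p)/.5
    if e is None: r=np.zeros(3)
    else:
        best=None
        for g in(1,-1):
            y=g*np.array([e[0],e[1],0])/np.hypot(*e); z=np.array([0,0,-1.]); D=np.c_[np.cross(y,z),y,z]
            v=R.from_matrix(M.T@D).as_rotvec()
            if best is None or np.linalg.norm(v)<np.linalg.norm(best): best=v
        r=best/(2*np.pi)
    return np.r_[d,r].round(4).tolist()
E
python3 - <<'E'
from h import *
e=(.9874,-.158)
for p in((.1595,-.4998,.33),(.6478,-.05,.33),(.6478,-.05,.14),(.6478,-.05,.07)): print(rel(p,e))
E
```

```text
[0.0, -0.0002, -0.1484, -0.0002, -0.0001, -0.1756]
[1.2039, -0.5604, -0.1476, -0.0002, -0.0001, -0.1756]
[1.2038, -0.56, 0.2324, -0.0002, -0.0001, -0.1756]
[1.2038, -0.5598, 0.3724, -0.0002, -0.0001, -0.1756]
```

{"name": "drive_tool", "arguments": {"series": [[[0,0,-0.15,0,0,0,0.2],[0,0,-0.15,0,0,0,0.2],[0.95,-0.44,-0.15,0,0,-0.1756,0.2],[0.95,-0.44,-0.15,0,0,-0.1756,0.2],[0.95,-0.44,-0.15,0,0,-0.1756,0.2],[0.95,-0.44,-0.15,0,0,-0.1756,0.2],[0.95,-0.44,-0.15,0,0,-0.1756,0.2],[0.95,-0.44,-0.15,0,0,-0.1756,0.2],[0.95,-0.44,-0.15,0,0,-0.1756,0.2],[0.95,-0.44,-0.15,0,0,-0.1756,0.2],[0.95,-0.44,-0.15,0,0,-0.1756,0.2],[0.95,-0.44,-0.15,0,0,-0.1756,0.2]]], "squeeze": 40}}

```text
time: 1.3
eef_pos: [0.5291, -0.1603, 0.3311]
eef_rot: [[0.158, 0.987, -0.0], [0.987, -0.158, 0.0], [-0.0, -0.0, -1.0]]
wrist_force: [-0.0, -0.2, -0.1]
width: 0.603
grip_force: 0.0
```

Run:
```python
from h import *
e=(.9874,-.158)
for p in((.6478,-.05,.14),(.6478,-.05,.07)): print(rel(p,e))
```

```text
[0.2552, 0.1997, 0.3822, -0.0, 0.0, 0.0]
[0.2552, 0.1997, 0.5222, -0.0, 0.0, 0.0]
```

{"name": "drive_tool", "arguments": {"series": [[[0.2552,0.2,0,0,0,0,0.2],[0.2552,0.2,0,0,0,0,0.2],[0.2552,0.2,0,0,0,0,0.2],[0.2552,0.2,0,0,0,0,0.2],[0.2552,0.2,0.3,0,0,0,0.2],[0.2552,0.2,0.3,0,0,0,0.2],[0.2552,0.2,0.3,0,0,0,0.2],[0.2552,0.2,0.3,0,0,0,0.2]]]}}

```text
time: 2.1
eef_pos: [0.6421, -0.0509, 0.1742]
eef_rot: [[0.158, 0.987, -0.013], [0.987, -0.158, 0.002], [0.0, -0.013, -1.0]]
wrist_force: [-1.5, 0.6, -0.1]
width: 0.6
grip_force: 0.0
```

Run:
```python
from h import *
e=(.9874,-.158)
for p in((.6478,-.05,.07),): print(rel(p,e))
```

```text
[0.0035, 0.0137, 0.2082, -0.0021, -0.0001, 0.0]
```

{"name": "drive_tool", "arguments": {"series": [[[0,0,0,0,0,0,0.2],[0,0,0,0,0,0,0.2]]]}}

```text
time: 2.3
eef_pos: [0.6486, -0.0523, 0.1845]
eef_rot: [[0.158, 0.987, 0.004], [0.987, -0.158, -0.001], [-0.0, 0.004, -1.0]]
wrist_force: [1.0, -0.5, 0.3]
width: 0.598
grip_force: 0.0
```

Run:
```python
from h import *
e=(.9874,-.158)
for p in((.6478,-.05,.07),): print(rel(p,e))
```

```text
[0.0043, -0.0033, 0.229, 0.0007, 0.0, -0.0]
```

{"name": "drive_tool", "arguments": {"series": [[[0.004,-0.001,0.07,0,0,0,0.2],[0.004,-0.001,0.14,0,0,0,0.2],[0.004,-0.001,0.19,0,0,0,0.2],[0.004,-0.001,0.224,0,0,0,0.2],[0.004,-0.001,0.224,0,0,0,0.2],[0.004,-0.001,0.224,0,0,0,0.2]]]}}

```text
time: 2.9
eef_pos: [0.6484, -0.0502, 0.0717]
eef_rot: [[0.158, 0.987, 0.003], [0.987, -0.158, -0.001], [-0.0, 0.003, -1.0]]
wrist_force: [0.9, -0.6, -0.1]
width: 0.6
grip_force: 0.0
```

Run:
```python
from h import *
e=(.9874,-.158)
for p in((.6478,-.05,.07),): print(rel(p,e))
```

```text
[0.0003, -0.0012, 0.0035, 0.0005, 0.0, -0.0]
```

Good. Close on the fin and lift a little.

{"name": "drive_tool", "arguments": {"series": [[[0,-0.001,0.004,0,0,0,-1],[0,-0.001,0.004,0,0,0,-1],[0,-0.001,0.004,0,0,0,-1],[0,-0.001,0.004,0,0,0,-1],[0,-0.001,0.004,0,0,0,-1],[0,-0.001,0.004,0,0,0,-1],[0,-0.001,0.004,0,0,0,-1],[0,-0.001,0.004,0,0,0,-1]]], "squeeze": 80}}

```text
time: 3.7
eef_pos: [0.6472, -0.0499, 0.0688]
eef_rot: [[0.158, 0.987, 0.002], [0.987, -0.158, -0.0], [-0.0, 0.003, -1.0]]
wrist_force: [-0.3, 0.1, 6.4]
width: 0.15
grip_force: 79.2
```

Run:
```python
from h import *
e=(.9842,-.1769)
for p in((.6478,-.05,.157),(.5487,-.242,.157)): print(rel(p,e))
```

```text
[0.0001, 0.0016, -0.1764, 0.0004, 0.0, 0.0031]
[-0.4104, -0.1335, -0.1767, 0.0004, 0.0, 0.0031]
```

{"name": "drive_tool", "arguments": {"series": [[[0,0,-0.04,0,0,0,-1],[0,0,-0.1,0,0,0,-1],[0,0,-0.177,0,0,0,-1],[-0.06,-0.02,-0.177,0,0,0.003,-1],[-0.13,-0.043,-0.177,0,0,0.003,-1],[-0.2,-0.065,-0.177,0,0,0.003,-1],[-0.27,-0.088,-0.177,0,0,0.003,-1],[-0.33,-0.108,-0.177,0,0,0.003,-1],[-0.38,-0.124,-0.177,0,0,0.003,-1],[-0.41,-0.1335,-0.177,0,0,0.003,-1],[-0.41,-0.1335,-0.177,0,0,0.003,-1],[-0.41,-0.1335,-0.177,0,0,0.003,-1]]]}}

```text
time: 4.9
eef_pos: [0.5479, -0.2412, 0.1557]
eef_rot: [[0.177, 0.984, -0.0], [0.984, -0.177, 0.001], [0.001, -0.0, -1.0]]
wrist_force: [0.8, -0.2, -4.6]
width: 0.156
grip_force: 78.5
```

Run:
```python
from h import *
T=grab('top'); S=grab('side'); save(T,'top2.png',(320,150,470,290),4); save(S,'side2.png',s=1.4)
s=readout.get_state(); print(s['eef_pos'],s['eef_rot'])
ct=cloud(T); n=np.array([.177,.9842]); e=np.array([.9842,-.177]); o=np.array([.526,-.368])
b=ct[100:345,300:480].reshape(-1,3); q=np.c_[(b[:,:2]-o)@e,(b[:,:2]-o)@n,b[:,2]]
k=(q[:,2]>.185)&(q[:,2]<.215)&(q[:,1]>.05)&(q[:,1]<.1)&(abs(q[:,0])<.1); print('ptop',k.sum(),fitline(q[k][:,:2]),np.percentile(q[k],[1,50,99],axis=0))
k=(q[:,2]>.10)&(q[:,2]<.112)&(q[:,1]>.14)&(q[:,1]<.18)&(abs(q[:,0])<.1); print('lip',k.sum(),np.percentile(q[k],[1,50,99],axis=0))
k=(q[:,2]>.08)&(q[:,2]<.1)&(q[:,1]>.07)&(q[:,1]<.16)&(abs(q[:,0])<.1); print('ledge',k.sum(),np.percentile(q[k],[1,50,99],axis=0)); print(plane(b[k]))
```

```text
[ 0.54822737 -0.24059818  0.15568069] [[ 1.75588480e-01  9.84463649e-01 -9.61744035e-05]
 [ 9.84463483e-01 -1.75588391e-01  6.06227316e-04]
 [ 5.79921647e-04 -2.01126721e-04 -9.99999812e-01]]h.py:23: RuntimeWarning: Mean of empty slice.
  m=P.mean(0); d=np.linalg.svd(P-m,full_matrices=False)[2][0]; r=abs((P-m)@[-d[1],d[0]]); P=P[r<tol]
  ret = um.true_divide(
Traceback (most recent call last):
  File "h.py", line 23, in fitline
    m=P.mean(0); d=np.linalg.svd(P-m,full_matrices=False)[2][0]; r=abs((P-m)@[-d[1],d[0]]); P=P[r<tol]
                   ~~~~~~~~~~~~~~~~~~~~~~~~~~~~~~~~~~~~~~~~~^^^
IndexError: index 0 is out of bounds for axis 0 with size 0
```

View pics/side2.png

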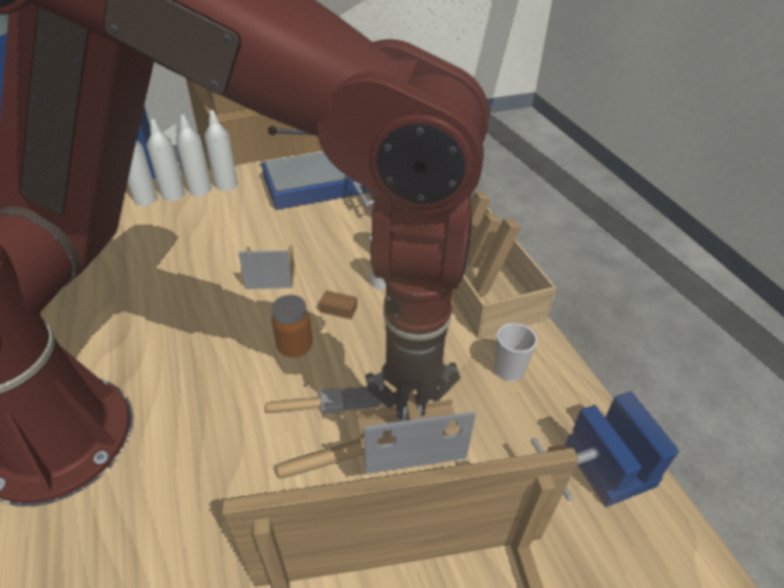

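View pics/top2.png

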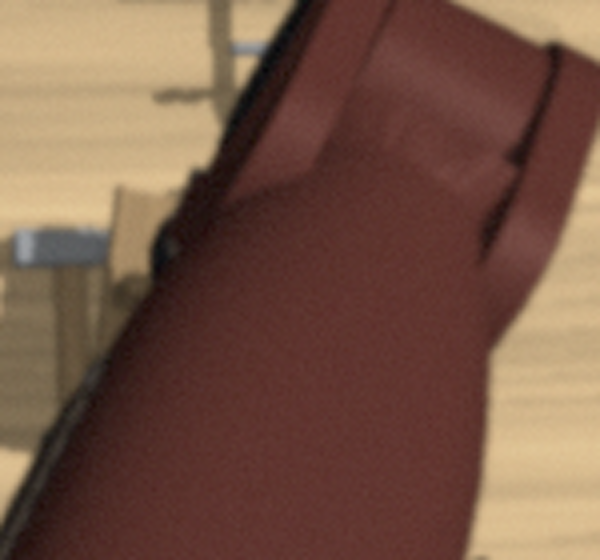

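Side view: the shelf is held level behind the board, with its keyholes at px (387,438) and (452,428). The top view is hidden by the arm, so I will measure the plate from the side and cross-calibrate with the board's top edge and the hung frame.

Run:
```python
from h import *
import cv2
n=np.array([.177,.9842]); e=np.array([.9842,-.177]); o=np.array([.526,-.368])
Q=lambda b:np.c_[(b[:,:2]-o)@e,(b[:,:2]-o)@n,b[:,2]]
T=dict(np.load('topc.npy',allow_pickle=True)) if 0 else None
S=load('side'); cs=cloud(S); q=Q(cs.reshape(-1,3))
k=(q[:,1]>.055)&(q[:,1]<.085)&(abs(q[:,0])<.1)&(q[:,2]>.09)&(q[:,2]<.22)
m,nn,N=plane(q[k]); print('plate q mean',m,nn,N); print(np.percentile(q[k],[0,1,50,99,100],axis=0).round(4))
k2=(abs((q-m)@nn)<.004)&(abs(q[:,0])<.1)&(q[:,2]>.09)&(q[:,2]<.22)
# widths by bin
P=q[k2]; print('edges',np.percentile(P[:,0],[.5,99.5]),'top z',np.percentile(P[:,2],99.5))
# board top from both views
c0=np.load('topc.npy'); 
for nm,c in(('side',q),('top',Q(c0.reshape(-1,3)))):
    k=(c[:,2]>.21)&(c[:,2]<.235)&(abs(c[:,0]+.02)<.23)&(c[:,1]<.0)&(c[:,1]>-.05); b=c[k]
    print(nm,k.sum(),np.percentile(b[:,0],[.5,99.5]).round(4),np.percentile(b[:,1],[2,50,98]).round(4),np.median(b[:,2]),fitline(b[:,:2],.02)[:2])
# hole pixels -> keyhole positions on plate plane
def onplane(u,v):
    x=cv2.undistortPoints(np.array([[[u,v]]],float),S['mtx'],np.array([float(S['k1']),0,0,0,0])).ravel()
    d=S['rotation']@np.array([x[0],-x[1],-1]); p0=S['xyz']; A=Q(np.array([p0]))[0]; B=Q(np.array([p0+d]))[0]-A
    return A+B*((m-A)@nn)/(B@nn)
for u,v in((387,438),(452,428)): print(onplane(u/1.4,v/1.4).round(4))
save(S,'side3.png',(250,285,350,350),7)
```

```text
plate q mean [-0.00108398  0.07032968  0.14771245] [-0.00167028  0.99998354 -0.00548979] 2267
[[-0.0756  0.068   0.09  ]
 [-0.0743  0.0686  0.0912]
 [-0.0014  0.0703  0.1484]
 [ 0.0739  0.0749  0.2005]
 [ 0.0758  0.0766  0.2016]]
edges [-0.07511122  0.0747548 ] top z 0.20081042590098266
side 3587 [-0.2444  0.1693] [-0.0332 -0.0274 -0.0148] 0.22408983874192945 (array([-0.04417338, -0.02609906]), array([9.99999727e-01, 7.39316190e-04]))
top 1780 [-0.247   0.1681] [-0.0285 -0.0178 -0.0091] 0.2236581983808692 (array([-0.04351859, -0.01813717]), array([0.99999768, 0.00215403]))
[-0.0434  0.0704  0.1695]
[0.0462 0.0705 0.1712]
```

View pics/side3.png

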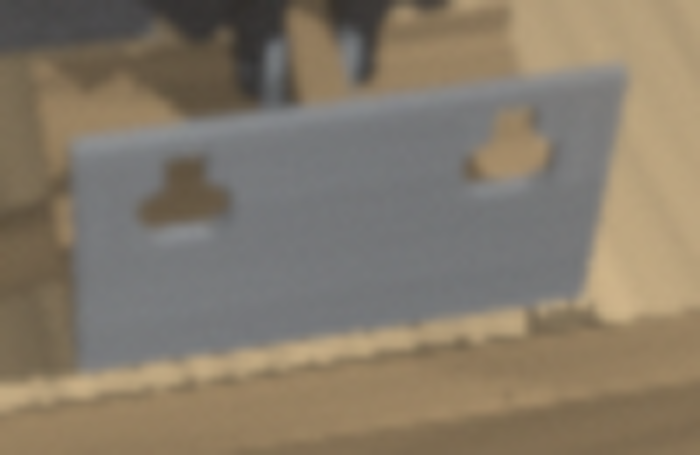

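Run:
```python
from h import *
n=np.array([.177,.9842]); e=np.array([.9842,-.177]); o=np.array([.526,-.368])
c=np.load('topc.npy'); b=c.reshape(-1,3); q=np.c_[(b[:,:2]-o)@e,(b[:,:2]-o)@n,b[:,2]]; qi=q.reshape(c.shape)
k=(q[:,2]>.174)&(q[:,2]<.188)&(q[:,1]>-.009)&(q[:,1]<.001)&(abs(q[:,0])<.16)
h,x=np.histogram(q[k,0],np.arange(-.13,.1301,.01)); print('paneltop',h)
print(np.percentile(q[k,0],[0,1,2,50,98,99,100]).round(4), np.median(q[k,2]))
k=(abs(q[:,1])<.002)&(q[:,2]>.03)&(q[:,2]<.17)&(abs(q[:,0])<.2); print('face',k.sum(),np.percentile(q[k,0],[0,.5,1,50,99,99.5,100]).round(4),np.median(q[k,1]))
for s in(-1,1):
    k=(q[:,1]>.0095)&(q[:,1]<.016)&(abs(q[:,0]-.045*s)<.02)&(q[:,2]>.145)&(q[:,2]<.185); P=q[k]
    print('head',s,len(P),P.min(0).round(4),P.max(0).round(4),P.mean(0).round(4))
```

```text
paneltop [ 0  0  1 18 19 20 15 20 19 19 20 19 20 18 19 16 15 19 17 17 19 16 15  0
  0  0]
[-0.1002 -0.0981 -0.0964 -0.0031  0.0988  0.152   0.1596] 0.18028417470664976
face 1043 [-0.1004 -0.0996 -0.099  -0.0032  0.097   0.0979  0.0998] 1.3704576503278214e-05
head -1 19 [-0.0533  0.0101  0.1577] [-0.0377  0.0129  0.1738] [-0.0455  0.0117  0.1669]
head 1 18 [0.0373 0.0097 0.1539] [0.0536 0.0128 0.172 ] [0.0448 0.0114 0.1656]
```

{"name": "drive_tool", "arguments": {"series": [[[-0.03,0.002,-0.001,0,0,0,-1],[-0.06,0.002,-0.001,0,0,0,-1],[-0.09,0.002,-0.001,0,0,0,-1],[-0.105,0.002,-0.001,0,0,0,-1],[-0.115,0.002,-0.001,0,0,0,-1],[-0.122,0.002,-0.001,0,0,0,-1],[-0.122,0.002,-0.001,0,0,0,-1]]]}}

```text
time: 5.7
eef_pos: [0.538, -0.3021, 0.1562]
eef_rot: [[0.177, 0.984, -0.0], [0.984, -0.177, 0.0], [0.0, -0.0, -1.0]]
wrist_force: [0.6, 0.5, -4.6]
width: 0.154
grip_force: 78.6
```

{"name": "drive_tool", "arguments": {"series": [[[-0.006,0,0,0,0,0,-1],[-0.011,0,0,0,0,0,-1],[-0.015,0,0,0,0,0,-1],[-0.015,0,0,0,0,0,-1],[-0.015,0,0,0,0,0,-1]]]}}

```text
time: 6.2
eef_pos: [0.5367, -0.3092, 0.1563]
eef_rot: [[0.177, 0.984, -0.0], [0.984, -0.177, 0.0], [0.0, -0.0, -1.0]]
wrist_force: [-0.1, 0.9, -4.5]
width: 0.15
grip_force: 78.6
```

Run:
```python
from h import *
n=np.array([.177,.9842]); e=np.array([.9842,-.177]); o=np.array([.526,-.368])
s=readout.get_state(); p=s['eef_pos'];print(np.array([(p[:2]-o)@e,(p[:2]-o)@n,p[2]]),s['wrist_force'])
S=grab('side');b=cloud(S).reshape(-1,3); q=np.c_[(b[:,:2]-o)@e,(b[:,:2]-o)@n,b[:,2]]
k=(q[:,1]>-.003)&(q[:,1]<.012)&(abs(q[:,0])<.1)&(q[:,2]>.185)&(q[:,2]<.22); P=q[k]; print(k.sum(),np.percentile(P,[1,50,99],axis=0).round(4))
k=(q[:,1]>.03)&(q[:,1]<.10)&(abs(q[:,0])<.12)&(q[:,2]>.07)&(q[:,2]<.11); P=q[k]; print('ledge',k.sum(),np.percentile(P,[1,50,99],axis=0).round(4))
```

```text
[0.00015755 0.05978068 0.15628396] [-0.11111261  0.9066672  -4.54094053]
295 [[-0.0729 -0.0009  0.1957]
 [-0.      0.0023  0.1991]
 [ 0.0742  0.0059  0.2015]]
ledge 892 [[-0.0745  0.0615  0.0926]
 [-0.0243  0.0801  0.0959]
 [ 0.0749  0.0951  0.1087]]
```

{"name": "drive_tool", "arguments": {"series": [[[0,0,0.006,0,0,0,-1],[0,0,0.012,0,0,0,-1],[0,0,0.018,0,0,0,-1],[0,0,0.024,0,0,0,-1],[0,0,0.03,0,0,0,-1],[0,0,0.03,0,0,0,-1]]]}}

```text
time: 6.85
eef_pos: [0.5365, -0.309, 0.1407]
eef_rot: [[0.177, 0.984, -0.001], [0.984, -0.177, 0.001], [0.0, -0.001, -1.0]]
wrist_force: [-0.9, -0.2, -4.0]
width: 0.154
grip_force: 78.6
```

Shanks are entering the slots with no resistance; I'll go on down.

{"name": "drive_tool", "arguments": {"series": [[[0,0,0.005,0,0,0,-1],[0,0,0.009,0,0,0,-1],[0,0,0.013,0,0,0,-1],[0,0,0.016,0,0,0,-1],[0,0,0.016,0,0,0,-1]]]}}

```text
time: 7.35
eef_pos: [0.5368, -0.3093, 0.1332]
eef_rot: [[0.177, 0.984, 0.0], [0.984, -0.177, -0.0], [-0.0, 0.0, -1.0]]
wrist_force: [-0.3, -0.0, -4.8]
width: 0.158
grip_force: 78.9
```

{"name": "drive_tool", "arguments": {"series": [[[0,0,0.002,0,0,0,-1],[0,0,0.004,0,0,0,-1],[0,0,0.004,0,0,0,-1]]]}}

```text
time: 7.65
eef_pos: [0.5369, -0.3096, 0.1324]
eef_rot: [[0.177, 0.984, 0.001], [0.984, -0.177, -0.001], [-0.001, 0.001, -1.0]]
wrist_force: [-2.9, 1.4, 6.2]
width: 0.15
grip_force: 80.5
```

Seated: the vertical force rose from -4.8 to +6.2 N. Release.

{"name": "drive_tool", "arguments": {"series": [[[0,0,-0.001,0,0,0,-0.2],[0,0,-0.001,0,0,0,-0.2],[0,0,-0.001,0,0,0,-0.2],[0,0,-0.001,0,0,0,-0.2],[0,0,-0.03,0,0,0,-0.2],[0,0,-0.1,0,0,0,-0.2],[0,0,-0.18,0,0,0,-0.2],[0,0,-0.28,0,0,0,-0.2],[0.1,0,-0.3,0,0,0,-0.2],[0.2,0,-0.3,0,0,0,0],[0.3,0,-0.3,0,0,0,0.5],[0.4,0,-0.3,0,0,0,0.8]]]}}

```text
time: 8.85
eef_pos: [0.572, -0.1116, 0.2815]
eef_rot: [[0.177, 0.984, 0.001], [0.984, -0.177, -0.0], [0.0, 0.001, -1.0]]
wrist_force: [0.6, -0.2, -0.1]
width: 0.822
grip_force: 0.0
```

Run:
```python
from h import *
n=np.array([.177,.9842]); e=np.array([.9842,-.177]); o=np.array([.526,-.368])
S=grab('side');T=grab('top'); save(T,'top4.png',(330,120,480,260),4)
for nm,I in(('side',S),('top',T)):
    b=cloud(I).reshape(-1,3); q=np.c_[(b[:,:2]-o)@e,(b[:,:2]-o)@n,b[:,2]]
    k=(q[:,1]>-.003)&(q[:,1]<.012)&(abs(q[:,0])<.1)&(q[:,2]>.168)&(q[:,2]<.2); P=q[k]; print(nm,k.sum(),np.percentile(P,[1,50,99],axis=0).round(4).tolist())
    k=(q[:,1]>.012)&(q[:,1]<.085)&(abs(q[:,0])<.12)&(q[:,2]>.06)&(q[:,2]<.08); P=q[k]; print('ledge',k.sum(),np.percentile(P,[1,50,99],axis=0).round(4).tolist() if k.any() else '')
    if k.sum()>50: print(plane(P))
    k=(q[:,1]>.085)&(q[:,1]<.11)&(abs(q[:,0])<.12)&(q[:,2]>.076)&(q[:,2]<.09); P=q[k]; print('lip',k.sum(),np.percentile(P,[1,50,99],axis=0).round(4).tolist() if k.any() else '')
    print('glue'); k=(b[:,2]>.1)&(b[:,2]<.125)&(abs(b[:,0]-.65)<.05)&(abs(b[:,1]-.187)<.04); print(k.sum(),(np.percentile(b[k],[0,50,100],axis=0)).round(4).tolist())
    k=(b[:,2]>.13)&(b[:,2]<.15)&(abs(b[:,0]-.65)<.05)&(abs(b[:,1]-.187)<.04); print(k.sum(),b[k].mean(0).round(4))
print(readout.get_state()['eef_pos'])
```

```text
Traceback (most recent call last):
IndexError: index -1 is out of bounds for axis 0 with size 0
```

View pics/top4.png

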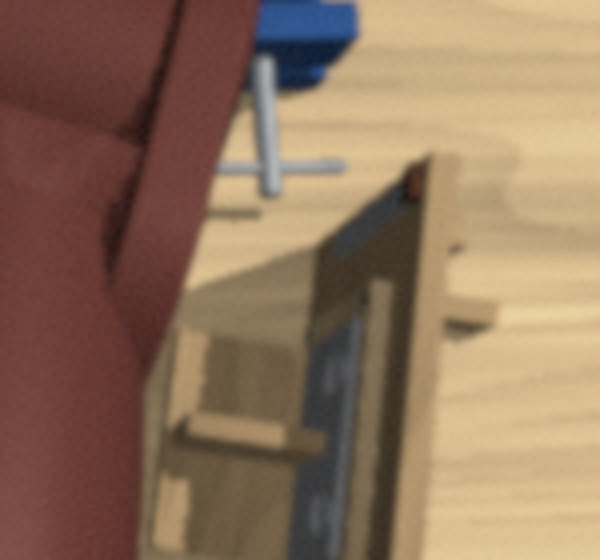

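The shelf hangs flush on the panel, with its plate at about (330,430) in the crop and both screw heads showing in front of it. Now numbers for the shelf and bottle.

```bash
cat > m.py <<'E'
from h import *
n=np.array([.177,.9842]); e=np.array([.9842,-.177]); o=np.array([.526,-.368])
def pc(l,P): print(l,len(P),np.percentile(P,[1,50,99],axis=0).round(4).tolist() if len(P) else '')
def meas(I):
    b=cloud(I).reshape(-1,3); q=np.c_[(b[:,:2]-o)@e,(b[:,:2]-o)@n,b[:,2]]
    B=lambda lo,hi:q[((q>lo)&(q<hi)).all(1)]
    pc('platetop',B((-.1,-.001,.172),(.1,.01,.19)))
    P=B((-.1,.02,.062),(.1,.085,.078)); pc('ledge',P)
    if len(P)>50: print(plane(P)[1])
    pc('lip',B((-.1,.085,.078),(.1,.11,.09)))
    pc('fin',B((-.02,.02,.13),(.02,.11,.15)))
E
python3 - <<'E'
from m import *
T=load('top'); meas(T)
for nm,c in(('top0',np.load('topc.npy')),('side0',np.load('sidec.npy'))):
    b=c.reshape(-1,3)
    k=(b[:,2]>.09)&(b[:,2]<.15)&(abs(b[:,0]-.65)<.05)&(abs(b[:,1]-.187)<.045); pc(nm,b[k])
    k=(b[:,2]>.135)&(b[:,2]<.15)&(abs(b[:,0]-.65)<.05)&(abs(b[:,1]-.187)<.04); pc('noz',b[k])
# circle fit of body in side view
from scipy.optimize import least_squares
b=np.load('sidec.npy').reshape(-1,3);k=(b[:,2]>.03)&(b[:,2]<.115)&(abs(b[:,0]-.65)<.032)&(abs(b[:,1]-.187)<.032);P=b[k]
r=least_squares(lambda x:np.hypot(P[:,0]-x[0],P[:,1]-x[1])-.025,[.65,.187],loss='soft_l1',f_scale=.002); print(r.x,len(P),np.sqrt(np.median(r.fun**2)))
b=np.load('topc.npy').reshape(-1,3);k=(b[:,2]>.02)&(b[:,2]<.115)&(abs(b[:,0]-.65)<.032)&(abs(b[:,1]-.187)<.032);P=b[k]
r=least_squares(lambda x:np.hypot(P[:,0]-x[0],P[:,1]-x[1])-.025,[.65,.187],loss='soft_l1',f_scale=.002); print(r.x,len(P))
E
```

```text
platetop 274 [[-0.096, -0.0009, 0.1721], [-0.0054, 0.0037, 0.1758], [0.0944, 0.0093, 0.1833]]
ledge 1120 [[-0.0739, 0.0206, 0.0651], [-0.014, 0.0526, 0.07], [0.0739, 0.0844, 0.0751]]
[-0.00158271  0.02715956  0.99962986]
lip 89 [[-0.0722, 0.0901, 0.078], [0.0001, 0.0933, 0.0806], [0.0726, 0.0953, 0.0851]]
fin 179 [[-0.0068, 0.0214, 0.1313], [-0.0005, 0.0571, 0.1395], [0.0074, 0.0927, 0.1438]]
top0 324 [[0.6302, 0.1658, 0.0924], [0.649, 0.1858, 0.1249], [0.6766, 0.2128, 0.142]]
noz 35 [[0.6468, 0.1818, 0.1355], [0.6533, 0.1891, 0.1387], [0.6622, 0.1965, 0.146]]
side0 296 [[0.63, 0.1612, 0.0906], [0.6494, 0.1733, 0.1201], [0.6766, 0.1986, 0.1414]]
noz 24 [[0.6456, 0.1777, 0.1351], [0.6543, 0.1846, 0.1387], [0.6613, 0.1914, 0.1424]]
[0.65522555 0.18848371] 378 0.000802380493817535
[0.65497642 0.1906128 ] 165
```

Run:
```python
from m import *
b=np.load('topc.npy').reshape(-1,3); k=(abs(b[:,0]-.655)<.1)&(abs(b[:,1]-.19)<.09)&(b[:,2]>.06)&(np.hypot(b[:,0]-.655,b[:,1]-.19)>.04); 
for P in b[k][::6]: print(P.round(3).tolist(),end=' ')
print()
for p in((.655,.1895,.2815),(.655,.1895,.11)): print(rel(p,(.9842,-.177)))
s=readout.get_state();print(s['eef_pos'],s['joint_pos'])
```

```text
[0.711, 0.278, 0.121] [0.708, 0.272, 0.122] [0.704, 0.271, 0.126] [0.701, 0.273, 0.126] [0.697, 0.279, 0.134] [0.699, 0.266, 0.123] [0.695, 0.275, 0.13] [0.697, 0.261, 0.121] [0.691, 0.271, 0.134] [0.696, 0.261, 0.114] [0.689, 0.271, 0.131] [0.692, 0.259, 0.118] [0.686, 0.273, 0.133] [0.689, 0.261, 0.121] [0.684, 0.279, 0.131] [0.685, 0.265, 0.126] [0.695, 0.26, 0.086] [0.682, 0.27, 0.126] [0.687, 0.26, 0.107] [0.679, 0.277, 0.129] [0.681, 0.263, 0.122] [0.692, 0.26, 0.077] [0.677, 0.268, 0.125] [0.684, 0.259, 0.097] [0.674, 0.275, 0.126] [0.677, 0.262, 0.116] [0.689, 0.259, 0.069] [0.672, 0.265, 0.125] [0.683, 0.261, 0.08] [0.67, 0.27, 0.124] [0.677, 0.263, 0.095] [0.667, 0.275, 0.124] [0.673, 0.266, 0.1] [0.682, 0.261, 0.062] [0.668, 0.27, 0.107] [0.676, 0.263, 0.073] [0.668, 0.273, 0.097] [0.674, 0.264, 0.071] [0.668, 0.27, 0.086] [0.665, 0.276, 0.085] [0.671, 0.266, 0.062] [0.665, 0.279, 0.063] 
[0.614, 0.0611, 0.0012, 0.0, -0.0003, 0.001]
[0.6134, 0.0611, 0.3442, 0.0, -0.0003, 0.001]
[ 0.57242233 -0.10775683  0.2815566 ] [-0.31246894  0.39047937  0.05775534  1.23825565  0.00176849  1.43006594]
```

{"name": "drive_tool", "arguments": {"series": [[[0.1,0.01,0,0,0,0,0.7],[0.2,0.02,0,0,0,0,0.7],[0.3,0.03,0,0,0,0,0.7],[0.4,0.04,0,0,0,0,0.7],[0.5,0.05,0,0,0,0,0.7],[0.57,0.057,0,0,0,0,0.7],[0.61,0.061,0,0,0,0,0.7],[0.61,0.061,0,0,0,0,0.7],[0.61,0.061,0.06,0,0,0,0.7],[0.61,0.061,0.1,0,0,0,0.7],[0.61,0.061,0.1,0,0,0,0.7],[0.61,0.061,0.1,0,0,0,0.7]]]}}

```text
time: 10.15
eef_pos: [0.6558, 0.1805, 0.2318]
eef_rot: [[0.178, 0.984, -0.0], [0.984, -0.178, -0.0], [-0.0, -0.0, -1.0]]
wrist_force: [0.3, 0.9, 1.0]
width: 0.848
grip_force: 0.0
```

Run:
```python
from m import *
print(rel((.655,.1895,.11),(.9842,-.177)))
```

```text
[0.0175, -0.0047, 0.2436, -0.0, 0.0, -0.0001]
```

{"name": "drive_tool", "arguments": {"series": [[[0.0175,-0.005,0.0,0,0,0,0.7],[0.0175,-0.005,0.05,0,0,0,0.7],[0.0175,-0.005,0.12,0,0,0,0.7],[0.0175,-0.005,0.18,0,0,0,0.7],[0.0175,-0.005,0.22,0,0,0,0.7],[0.0175,-0.005,0.2436,0,0,0,0.7],[0.0175,-0.005,0.2436,0,0,0,0.7],[0.0175,-0.005,0.2436,0,0,0,0.7]]]}}

```text
time: 10.95
eef_pos: [0.6557, 0.1909, 0.1109]
eef_rot: [[0.177, 0.984, 0.002], [0.984, -0.177, 0.0], [0.001, 0.002, -1.0]]
wrist_force: [0.7, -0.4, 0.2]
width: 0.847
grip_force: 0.0
```

{"name": "drive_tool", "arguments": {"series": [[[0,0,0,0,0,0,-0.5],[0,0,0,0,0,0,-0.5],[0,0,0,0,0,0,-0.5],[0,0,0,0,0,0,-0.5],[0,0,0,0,0,0,-0.5],[0,0,0,0,0,0,-0.5]]], "squeeze": 45}}

```text
time: 11.55
eef_pos: [0.6557, 0.1908, 0.1113]
eef_rot: [[0.176, 0.984, 0.002], [0.984, -0.176, 0.001], [0.001, 0.002, -1.0]]
wrist_force: [-1.4, -0.6, 6.1]
width: 0.574
grip_force: 46.3
```

Run:
```python
from m import *
t=o-.041*e+.052*n; print(t)
for p in((.655,.1895,.28),(t[0],t[1],.28)): print(rel(p,(.9842,-.177)))
```

```text
[ 0.4948518 -0.3095646]
[-0.0025, -0.0001, -0.3374, 0.0004, -0.0002, 0.0001]
[-1.0415, -0.1393, -0.3387, 0.0004, -0.0002, 0.0001]
```

{"name": "drive_tool", "arguments": {"series": [[[0,0,-0.04,0,0,0,-0.5],[0,0,-0.1,0,0,0,-0.5],[0,0,-0.18,0,0,0,-0.5],[0,0,-0.26,0,0,0,-0.5],[-0.04,-0.005,-0.34,0,0,0,-0.5],[-0.1,-0.013,-0.34,0,0,0,-0.5],[-0.18,-0.024,-0.34,0,0,0,-0.5],[-0.26,-0.035,-0.34,0,0,0,-0.5],[-0.34,-0.046,-0.34,0,0,0,-0.5],[-0.42,-0.057,-0.34,0,0,0,-0.5],[-0.48,-0.065,-0.34,0,0,0,-0.5],[-0.5,-0.067,-0.34,0,0,0,-0.5]]]}}

```text
time: 12.75
eef_pos: [0.5769, -0.0522, 0.2801]
eef_rot: [[0.179, 0.984, 0.0], [0.984, -0.179, -0.001], [-0.001, 0.0, -1.0]]
wrist_force: [0.3, 0.3, -3.3]
width: 0.569
grip_force: 47.5
```

Run:
```python
from m import *
t=o-.041*e+.052*n
print(rel((t[0],t[1],.28),(.9842,-.177)))
```

```text
[-0.5357, -0.0691, 0.0006, 0.0001, 0.0001, -0.0004]
```

{"name": "drive_tool", "arguments": {"series": [[[-0.06,-0.008,0,0,0,0,-0.5],[-0.13,-0.017,0,0,0,0,-0.5],[-0.21,-0.027,0,0,0,0,-0.5],[-0.29,-0.037,0,0,0,0,-0.5],[-0.37,-0.048,0,0,0,0,-0.5],[-0.44,-0.057,0,0,0,0,-0.5],[-0.49,-0.063,0,0,0,0,-0.5],[-0.52,-0.067,0,0,0,0,-0.5],[-0.535,-0.069,0,0,0,0,-0.5],[-0.535,-0.069,0,0,0,0,-0.5],[-0.535,-0.069,0,0,0,0,-0.5]]]}}

```text
time: 13.85
eef_pos: [0.4969, -0.3058, 0.2795]
eef_rot: [[0.176, 0.984, 0.0], [0.984, -0.176, 0.001], [0.001, -0.0, -1.0]]
wrist_force: [0.3, 0.0, -2.8]
width: 0.572
grip_force: 47.5
```

Run:
```python
from m import *
t=o-.041*e+.052*n
print(rel((t[0],t[1],.2),(.9842,-.177)))
S=grab('side'); b=cloud(S).reshape(-1,3); q=np.c_[(b[:,:2]-o)@e,(b[:,:2]-o)@n,b[:,2]]
save(S,'side5.png',(200,240,360,400),3.6)
from scipy.optimize import least_squares
for lo,hi in((.2,.225),(.235,.26)):
    k=(abs(q[:,0]+.041)<.04)&(abs(q[:,1]-.045)<.04)&(q[:,2]>lo)&(q[:,2]<hi); P=q[k]
    if len(P)>20: print(lo,len(P),least_squares(lambda x:np.hypot(P[:,0]-x[0],P[:,1]-x[1])-.025,[-.041,.052],loss='soft_l1',f_scale=.002).x)
```

```text
[-0.0083, -0.0028, 0.1591, -0.0, -0.0001, 0.0002]
0.2 214 [-0.03956024  0.05475274]
0.235 245 [-0.03923706  0.05497918]
```

View pics/side5.png

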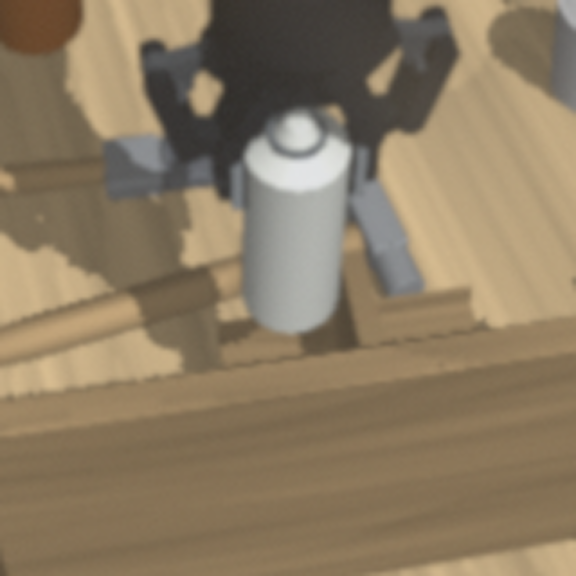

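The bottle hangs upright over the near half of the ledge, at crop px (290,320) left of the fin at (365,300), with the board in front. Lower it.

{"name": "drive_tool", "arguments": {"series": [[[-0.005,-0.002,0.03,0,0,0,-0.5],[-0.005,-0.002,0.07,0,0,0,-0.5],[-0.005,-0.002,0.11,0,0,0,-0.5],[-0.005,-0.002,0.145,0,0,0,-0.5],[-0.005,-0.002,0.17,0,0,0,-0.5],[-0.005,-0.002,0.18,0,0,0,-0.5],[-0.005,-0.002,0.18,0,0,0,-0.5]]]}}

```text
time: 14.6
eef_pos: [0.4952, -0.3086, 0.1892]
eef_rot: [[0.176, 0.984, -0.001], [0.984, -0.176, 0.001], [0.0, -0.001, -1.0]]
wrist_force: [0.6, -0.9, -1.9]
width: 0.57
grip_force: 47.5
```

Run:
```python
from m import *
p=readout.get_state()['eef_pos'];print((p[:2]-o)@e,(p[:2]-o)@n,p[2])
```

```text
-0.0408573057172726 0.0530357340709492 0.18922555842250027
```

{"name": "drive_tool", "arguments": {"series": [[[0,0,0.003,0,0,0,-0.5],[0,0,0.006,0,0,0,-0.5],[0,0,0.008,0,0,0,-0.5],[0,0,0.008,0,0,0,-0.5]]]}}

```text
time: 15.0
eef_pos: [0.4952, -0.3092, 0.1857]
eef_rot: [[0.177, 0.984, 0.0], [0.984, -0.177, -0.0], [-0.0, 0.0, -1.0]]
wrist_force: [0.4, -0.7, -1.8]
width: 0.574
grip_force: 47.5
```

{"name": "drive_tool", "arguments": {"series": [[[0,0,0.002,0,0,0,-0.5],[0,0,0.004,0,0,0,-0.5],[0,0,0.004,0,0,0,-0.5]]]}}

```text
time: 15.3
eef_pos: [0.495, -0.3091, 0.1834]
eef_rot: [[0.177, 0.984, -0.0], [0.984, -0.177, 0.0], [0.0, -0.0, -1.0]]
wrist_force: [0.4, 1.4, -2.5]
width: 0.567
grip_force: 47.5
```

{"name": "drive_tool", "arguments": {"series": [[[0,0,0.002,0,0,0,-0.5],[0,0,0.003,0,0,0,-0.5],[0,0,0.003,0,0,0,-0.5]]]}}

```text
time: 15.6
eef_pos: [0.4952, -0.3091, 0.1824]
eef_rot: [[0.177, 0.984, 0.0], [0.984, -0.177, -0.0], [-0.0, 0.0, -1.0]]
wrist_force: [-0.8, 0.9, 3.7]
width: 0.573
grip_force: 48.1
```

Contact felt (-1.8 → +3.7 N). Open and withdraw straight up.

{"name": "drive_tool", "arguments": {"series": [[[0,0,0,0,0,0,0.6],[0,0,0,0,0,0,0.6],[0,0,0,0,0,0,0.6],[0,0,0,0,0,0,0.6],[0,0,-0.03,0,0,0,0.6],[0,0,-0.09,0,0,0,0.6],[0,0,-0.17,0,0,0,0.6],[0,0,-0.25,0,0,0,0.6],[0.1,0,-0.28,0,0,0,0.6],[0.2,0,-0.28,0,0,0,0.6],[0.3,0,-0.28,0,0,0,0.6],[0.4,0,-0.28,0,0,0,0.6]]]}}

```text
time: 16.8
eef_pos: [0.5301, -0.1127, 0.3223]
eef_rot: [[0.177, 0.984, 0.001], [0.984, -0.177, -0.0], [-0.0, 0.001, -1.0]]
wrist_force: [0.8, -0.5, 0.5]
width: 0.797
grip_force: 0.0
```

{"name": "drive_tool", "arguments": {"series": [[[0,0,0,0,0,0,0.6],[0,0,0,0,0,0,0.6],[0,0,0,0,0,0,0.6]]]}}

```text
time: 17.1
eef_pos: [0.5301, -0.115, 0.322]
eef_rot: [[0.177, 0.984, -0.0], [0.984, -0.177, -0.0], [-0.0, 0.0, -1.0]]
wrist_force: [-0.1, -0.3, 0.4]
width: 0.797
grip_force: 0.0
```

Run:
```python
from m import *
T=grab('top'); S=grab('side'); meas(T); save(S,'side6.png',s=1.4)
from scipy.optimize import least_squares
b=cloud(S).reshape(-1,3); q=np.c_[(b[:,:2]-o)@e,(b[:,:2]-o)@n,b[:,2]]
for lo,hi in((.11,.14),(.15,.19)):
    k=(abs(q[:,0]+.041)<.04)&(abs(q[:,1]-.052)<.03)&(q[:,2]>lo)&(q[:,2]<hi); P=q[k]
    if len(P)>20: print(lo,len(P),least_squares(lambda x:np.hypot(P[:,0]-x[0],P[:,1]-x[1])-.025,[-.041,.052],loss='soft_l1',f_scale=.002).x)
k=(abs(q[:,0]+.041)<.04)&(abs(q[:,1]-.052)<.03)&(q[:,2]<.25);print(q[k][:,2].max())
print(readout.get_state()['wrist_force'])
```

```text
platetop 261 [[-0.0963, -0.0009, 0.1721], [-0.0028, 0.0033, 0.176], [0.0938, 0.0089, 0.1829]]
ledge 94 [[-0.0745, 0.0203, 0.0644], [-0.0666, 0.029, 0.0706], [0.0522, 0.0571, 0.0746]]
[-0.00344902  0.02748593  0.99961624]
lip 0 
fin 68 [[-0.007, 0.0213, 0.1323], [-0.001, 0.0342, 0.14], [0.0069, 0.0477, 0.1439]]
0.11 98 [-0.02965702  0.05657186]
0.15 326 [-0.04109607  0.05373904]
0.2150792278559942
[-0.20960339  0.40497433  0.31346781]
```

View pics/side6.png

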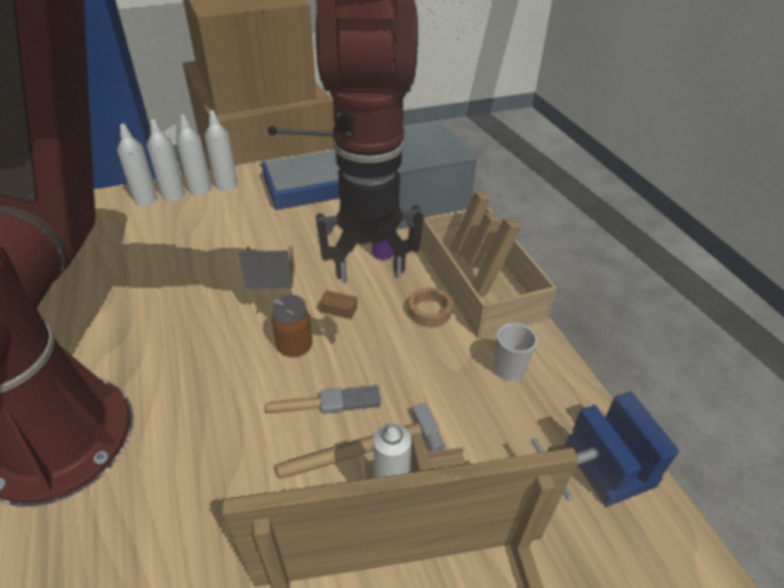

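The bottle stands upright on the ledge at px (392,455). Its top is at z = 0.215 (expected 0.0725 + 0.142), the shelf's plate and ledge read as they did before the bottle went on, and the bystanders look undisturbed.

```bash
python3 -c "
from cell import hand_in; print(hand_in())"
```

```text
the job is handed in; nothing more can be done
None
```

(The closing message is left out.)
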